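# Stow the serving board behind the gravity catch of its keeper

## Robot

A 6-joint arm with a two-finger parallel gripper is mounted at the origin on a cart in front of the work surface, level with it; the furniture and walls round the work are solid. World frame = base frame: x ahead of the robot, y to its left, z up, the work surface at z = 0. Lengths are in m, angles in rad, forces in N, time in s.
With the tool pointing down it reaches from about 0.375 to 0.75 m from the base axis. Payload 9 kg.
Tool frame: the origin (TCP) lies midway between the tips of the shut fingers; the grasp point (between the pads) lies behind it (arm.grip_point_offset is the z of the grasp point in the tool frame, in m); z points along the fingers, y is the line along which they close (so a half turn about z gives the same grasp; the last joint's range is limited). The gripper opens to 85 mm and grips with 20 to 120 N. Pads are 22 mm wide; open, the fingers measure 114 mm over their backs; the gripper's body (76 mm by 85 mm) begins 54 mm behind the grasp point. The pads swing forward as they close: fully open they stand 13 mm farther back than shut.
Start: joints at [-1.418, 0.104, 0.097, 1.564, 0, 1.353], TCP at [0.217, -0.559, 0.231] pointing down, gripper open.
Joint ranges: [-2.99, 2.99], [-0.84, 1.86], [-1.1, 1.16], [-1.84, 2.11], [-1.51, 1.56], [-3.14, 3.14]. Speed limits (rad/s): [2.22, 2.22, 2.57, 3.14, 3.14, 3.14].

## Interface

Orientations are given as a rotation vector (axis times angle).
In Python, from workcell import arm gives the robot as it stands. The module is installed in compiled form; this text tells all that it offers.
- The arm moves only by the tool carry_out, never from a script. Its argument "commands" is a list of rows, each a list of 4 numbers: the shift along the tool's x, y, z in m, then the turn about the tool's z in rad. In form: [[x, y, z, turn], ...]. A call has 1 to 12 rows; each row shifts and turns the commanded pose from where the row before left it, along the tool's axes as they then stand; what a row does not reach is not made up. A row lasts 1/8 s, in which the tool goes at most 62.5 mm and 10.7 degrees, less where a joint would pass 70% of its speed; a pose out of reach is approached as far as the arm can. A call with a gripper value outside its range is refused whole. "jaw" is the finger opening in m, from 0 to 0.0854, set as the call begins (left out, the last holds). The fingers move at their own pace and stop on an object; "force" is the grip in N (left out, the last holds). Time passes only in rows, so rows that do not move let the fingers close. It gives the time, the measured TCP pose, the force, the opening and the grip force at its end, in the units of the state.
- arm.get_obs(): the state, without advancing time (a new reading comes with each control period).
- arm.grab_frame(name): name is "side" or "top" or "wrist"; returns a dict with "color" (384x512x3 uint8, red, green, blue), "fx", "fy", "cx", "cy" (pixels), "k1" (the pictures are not rectified: a ray, as slopes to the right and down, at radius r is drawn at 1 + k1 r^2 times it, then the intrinsics apply), "cam_to_world" (4x4, takes a point from camera to world coordinates); the wrist camera has in their place "mount" (4x4, takes a point from camera to tool coordinates, whose origin is the TCP and whose axes are the flange's). Camera axes: x right, y down, z forward; pixel columns grow to the right and rows downward; lengths in m; the calibration is good to about 2 mm. A picture is of the moment at which its call begins: read the wrist's pose just before it. There is no depth.
- arm.hand_in(): hands the job in; it is judged then, once.
Trained networks look in the newest picture that a camera, given by its name, has taken for a name from the list of things; names that differ only in an ending like _2 or _b are one class to them, and where a whole thing is asked for, a point or a joint stands for the part that bears it (a point fixed in the world has none). Each returns a list of dicts, best first, with "confidence" (0 to 1); they miss things now and then, are a little off and sometimes report something else, mostly with a low value. They report only what shows in the picture. A call takes as long as a camera call.
- arm.spot_in(camera, name): "box" ([left, top, width, height] in pixels, round what is visible of it).
- arm.spot_point(camera, name): "point" ([row, column] in pixels: a listed point, or the origin of a listed thing).
The state is a dict: "time_s": time; "qpos": joint angles; "joint_velocities": joint speeds; "tau": joint torques, N m; "position": TCP position; "orientation": TCP orientation; "contact_force": force on the tool from outside, world axes, zero at the start; "ft_torque": the same for the moment, N m; "width": finger opening in m; "finger_force": force on a finger pad.
Only numpy, scipy, OpenCV 4.12 (cv2) and the standard library are available. Lean on these libraries where they do the work, as an engineer would, in place of code of your own. Each camera call takes 0.05 s, during which the arm holds its last target. There are 200 camera calls.

## Task

Clear the small wooden board off the hob: take it by its handle and slide it, blade first, into the metal keeper on the worktop so that the board's own front edge lifts the hinged catch, and press it gently home against the sprung stop until the catch drops down behind the blade. Let the board come back against the fallen catch and let go, leaving it shut in. Do not touch the keeper or its catch with the gripper, do not force anything, and leave the jar and the mug where they stand.

Things in the scene. Friction and masses are not known exactly. Their poses are not given: they have to be found in the camera images.
- board: Small pale wooden board, 0.15 to 0.25 kg: blade 100 wide (x), 120 long (y), 18 mm thick with square rear shoulders at y = -60; handle 28 wide, 18 thick, 80 mm long from the middle of the rear edge to y = -140. Origin: centre of the blade's underside; +y points to the front edge (y = +60), away from the handle. Lies flat on the glass hob, 4 mm above the worktop.
- blade_centre (a point): Centre of the blade, half-way up (9 mm above the board's underside).
- handle_grip (a point): Where to grip the handle: on its centre line, 115 mm behind the blade's centre (55 mm behind the shoulders), half-way up its 18 mm thickness, so 9 mm above whatever the board lies on. Grip across the 28 mm width, board x.
- keeper: Metal keeper, fixed on the worktop left of the hob. Origin on the worktop, on its centre line; z up, +y is the way the board goes in (board +y along it). Floor plate 140 mm wide, y -50 to +170, 4 mm thick (top level with the hob). A dark carriage on the rails bears catch and stop, clamped at a setting s between -20 and +20 mm along y: not measured, to be felt.
- mouth (a point): On the centre line at keeper y = -8, on the floor plate: the widest part of the flared mouth. The side rails run inwards from keeper y = 14, 106 mm apart inside (3 mm play each side of the blade), up to 22 mm above the worktop.
- catch_mid (a point): Keeper y = 0, on the floor plate: where the catch toes' rear faces stand if s = 0 (truly at y = s). Steel fork on a cross pin at y = 85 + s, 36 mm up; two toes 12 mm wide at x = -30 and 30, hanging to 10 mm above the floor plate, the handle passing between. Their front faces slope up to y = s - 27, 26 mm up; the board's front edge slides under and lifts them (about 4 N).
- stop_mid (a point): Keeper y = 112, 12 mm up: face of the rubber spring stop if s = 0 (truly at y = 112 + s). It gives 10 mm at 0.7 N per mm, then is hard. The blade must go 7 to 10 mm into it (5 to 7 N and a newton or two of rubbing) for the toes to fall behind the shoulders; beyond that the force shoots up. Afterwards the spring holds the shoulders against the toes.
- catch (a joint): Angle of the hinged catch in rad: 0 hanging down (its rest), about 0.1 when its toes ride on top of the blade; it falls back to 0 by its own weight.
- honey_jar: Amber jar with cork lid, 55 mm across, 81 mm high, standing on the far part of the hob; a bystander. Origin: centre of its underside.
- mug: Tall white mug, 112 mm high, 79 mm across with its handle 116 mm, on the far left corner of the hob; a bystander. Origin: centre of its underside.

How it is judged:
By the outcome, as a careful person would: the job done as asked, in the order asked, and still so for the second after the job is handed in, with the robot touching nothing.
It also fails if it takes over 45 s, if anything falls off the work surface, if the arm or the gripper's body presses on something with over 40 N, if the wrist force passes 120 N, or if a joint passes its speed limit or range.

## Working session

There is one attempt and no reset: what is moved stays moved. The work goes in short steps, Python scripts to look and compute and a tool call to move; the robot and the scene stay as the last step left them, time stands still between calls to the robot, and variables do not carry over. Pictures are saved under pics/ and viewed, at most 10 in all, crops included, and the job is handed in when it is done.

Besides the shell and the picture viewer there is one more tool, called after "Emit:" as name([rows], argument=value, ...), one row to a line, values as JSON. carry_out: Moves the arm, as the interface text tells. Its arguments: {"type":"object","properties":{"commands":{"type":"array"},"jaw":{"type":"number"},"force":{"type":"number"}},"required":["commands"]}

```bash
mkdir -p pics; cat > h.py <<'E'
import numpy as np, cv2
from scipy.spatial.transform import Rotation as R
from workcell import arm
def ray(f,pt,T=None):
    T=np.array(f.get("cam_to_world") if T is None else T)
    K=np.array([[f["fx"],0,f["cx"]],[0,f["fy"],f["cy"]],[0,0,1]])
    u=cv2.undistortPoints(np.array([[[pt[1],pt[0]]]],float),K,np.array([f["k1"],0,0,0,0.]))[0,0]
    return T[:3,3],T[:3,:3]@np.array([u[0],u[1],1])
def hit(f,pt,z,T=None):
    o,d=ray(f,pt,T); return o+d*(z-o[2])/d[2]
def toolT(o):
    T=np.eye(4);T[:3,:3]=R.from_rotvec(o["orientation"]).as_matrix();T[:3,3]=o["position"];return T
E
python3 - <<'E'
from h import *
o=arm.get_obs();print(o["position"],o["orientation"],arm.grip_point_offset,o["contact_force"])
print(toolT(o)[:3,:3].round(3))
Z=dict(blade_centre=.013,handle_grip=.013,mouth=.004,catch_mid=.004,stop_mid=.012,board=.004,keeper=0,honey_jar=.004,mug=.004)
ims=[]
for c in("top","side"):
    f=arm.grab_frame(c);ims.append(f["color"])
    for n,z in Z.items():
        for r in arm.spot_point(c,n)[:2]: print(c,n,round(r["confidence"],2),np.round(r["point"],1),hit(f,r["point"],z).round(4))
    cv2.imwrite(f"pics/{c}0.png",f["color"][:,:,::-1])
E
```

```text
[ 0.21738322 -0.55888922  0.23052346] [-3.08645843e+00 -5.78890721e-01 -3.85710543e-05] -0.0187 [0.04587251 0.06446681 0.01385856]
[[ 0.932  0.362 -0.   ]
 [ 0.362 -0.932  0.001]
 [ 0.    -0.001 -1.   ]]
top blade_centre 0.79 [214.9 286.7] [ 0.4859 -0.2331  0.013 ]
top handle_grip 0.65 [214.6 283.1] [ 0.4869 -0.2237  0.013 ]
top handle_grip 0.63 [220.  327.3] [ 0.4701 -0.3393  0.013 ]
top mouth 0.95 [229.3 216.2] [ 0.4522 -0.0486  0.004 ]
top catch_mid 0.58 [230.6 212.6] [ 0.449  -0.0392  0.004 ]
top catch_mid 0.18 [235.1 167.6] [0.4397 0.0783 0.004 ]
top stop_mid 0.79 [236.1 168.5] [0.4376 0.0743 0.012 ]
top board 0.96 [212.3 284.4] [ 0.4927 -0.2282  0.004 ]
top keeper 0.86 [229.4 212.3] [ 0.452  -0.0381  0.    ]
top honey_jar 0.68 [146.8 318.2] [ 0.6652 -0.3237  0.004 ]
top honey_jar 0.64 [228.6 215.5] [ 0.4541 -0.0468  0.004 ]
top mug 0.78 [142.  282.6] [ 0.6796 -0.2285  0.004 ]
side blade_centre 0.63 [228.  226.4] [ 0.4824 -0.2194  0.013 ]
side handle_grip 0.92 [265.6 227.5] [ 0.4699 -0.3491  0.013 ]
side mouth 0.93 [194.  202.1] [ 0.4426 -0.0386  0.004 ]
side mouth 0.49 [230.  229.6] [ 0.4892 -0.2142  0.004 ]
side catch_mid 0.62 [192.3 208.9] [ 0.4596 -0.0333  0.004 ]
side stop_mid 0.92 [172.5 196.6] [0.4356 0.0708 0.012 ]
side board 0.57 [234.5 231.2] [ 0.4904 -0.2322  0.004 ]
side keeper 0.91 [193.1 207.4] [ 0.4559 -0.029   0.    ]
side honey_jar 0.81 [248.7 332.3] [ 0.6781 -0.3248  0.004 ]
side mug 0.59 [221.7 320.2] [ 0.684  -0.2222  0.004 ]
```

```bash
python3 - <<'E'
import cv2
i=cv2.imread("pics/top0.png")[100:300,120:380];cv2.imwrite("pics/top0c.png",cv2.resize(i,None,fx=3,fy=3,interpolation=2))
i=cv2.imread("pics/side0.png")[130:330,130:390];cv2.imwrite("pics/side0c.png",cv2.resize(i,None,fx=3,fy=3,interpolation=2))
E
```

```text
(no output)
```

View pics/top0c.png

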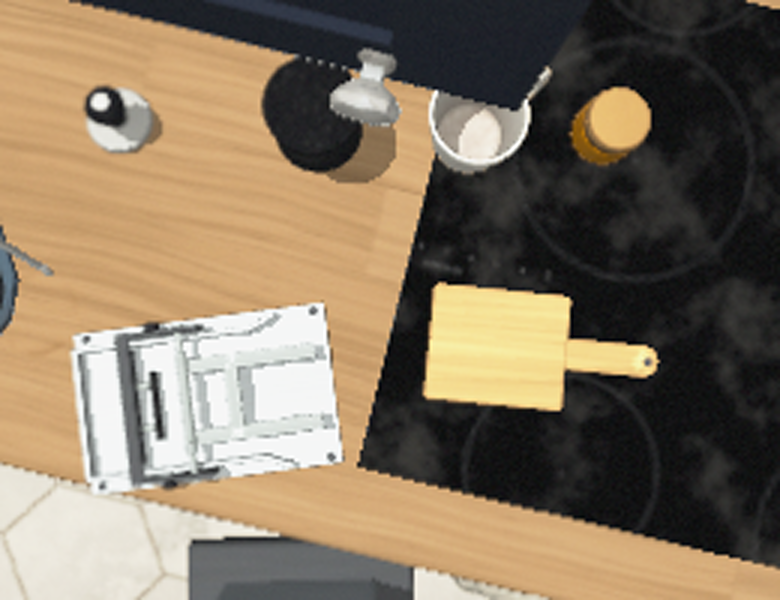

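View pics/side0c.png

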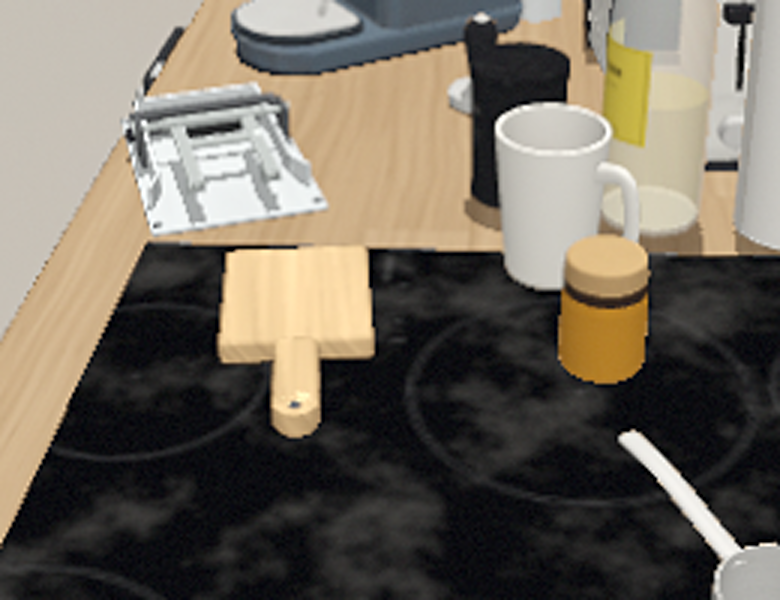

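The top crop shows the board's blade corners near (436,284), (571,295), (562,410) and (425,397), with the handle end at (657,361). The keeper's mouth-side plate corners are at (322,303) and (342,463), opening towards the board. The side crop shows the two catch toes hanging over the plate, with the path between the two clear.

```bash
python3 - <<'E'
from h import *
F={c:arm.grab_frame(c) for c in("top","side")}
def P(c,u,v,z):
    r0,c0=(100,120) if c=="top" else (130,130)
    return hit(F[c],((v+.5)/3-.5+r0,(u+.5)/3-.5+c0),z)[:2]
def fit(loc,w):
    loc,w=np.array(loc),np.array(w);lm,wm=loc.mean(0),w.mean(0);a,b=loc-lm,w-wm
    th=np.arctan2((a[:,0]*b[:,1]-a[:,1]*b[:,0]).sum(),(a*b).sum())
    M=np.array([[np.cos(th),-np.sin(th)],[np.sin(th),np.cos(th)]]);t=wm-M@lm
    print("yaw",th.round(4),"org",t.round(4),"res mm",((loc@M.T+t-w)*1000).round(1).tolist());return M,t
print("board top");fit([(50,60),(50,-60),(-50,-60),(-50,60),(0,-140)]*np.array([1e-3]),[P("top",*p,.022) for p in[(436,284),(571,295),(562,410),(425,397),(657,361)]])
print("board side");fit(np.array([(-50,60),(50,60),(-50,-60),(50,-60)])/1e3,[P("side",*p,.022) for p in[(228,248),(366,247),(221,346),(374,350)]])
print("keeper top");fit(np.array([(70,-50),(-70,-50),(70,170),(-70,170)])/1e3,[P("top",*p,.004) for p in[(322,303),(342,463),(72,340),(97,493)]])
w=[P("side",*p,.004) for p in[(154,233),(328,208)]];print("keeper side near corners -x,+x",w)
E
```

```text
board top
yaw -0.1131 org [ 0.4855 -0.2296] res mm [[1.7, 1.6], [0.1, -0.9], [-0.7, -0.4], [-1.1, 1.3], [0.0, -1.5]]
board side
yaw -0.1563 org [ 0.4858 -0.2345] res mm [[1.7, -6.6], [2.4, -2.6], [-3.5, 0.3], [-0.6, 9.0]]
keeper top
yaw 0.1191 org [ 0.4515 -0.0373] res mm [[0.6, -0.6], [0.8, -2.2], [2.5, -0.8], [-3.9, 3.6]]
keeper side near corners -x,+x [array([ 0.39024782, -0.09438822]), array([ 0.5269387 , -0.08297869])]
```

Emit:
carry_out([
  [0.0395, -0.0135, 0.005, 0],
  [0.0395, -0.0135, 0.005, 0],
  [0.0395, -0.0135, 0.005, 0],
  [0.0395, -0.0135, 0.005, 0],
  [0.0395, -0.0135, 0.005, 0],
  [0.0395, -0.0135, 0.005, 0],
  [0.0395, -0.0135, 0.005, 0],
  [0.0395, -0.0135, 0.005, 0],
  [0, 0, 0, -0.155],
  [0, 0, 0, -0.155],
  [0, 0, 0, -0.155],
  [0, 0, 0, -0.155],
])

```text
time_s: 2.6
position: [0.4729, -0.344, 0.1913]
orientation: [2.76, 1.501, -0.0]
contact_force: [0.1, 0.7, -0.5]
width: 0.0852
finger_force: 0.0
```

Emit:
carry_out([
  [0, 0, 0, -0.155],
  [0, 0, 0, -0.155],
  [0, 0, 0, -0.155],
  [0, 0, 0, 0],
  [0, 0, 0, 0],
], jaw=0.05)

```text
time_s: 3.22
position: [0.4728, -0.3441, 0.1913]
orientation: [2.349, 2.086, -0.0]
contact_force: [-0.3, -0.5, -0.4]
width: 0.0499
finger_force: 0.0
```

```bash
python3 - <<'E'
from h import *
o=arm.get_obs();T=toolT(o);print(o["time_s"],T.round(4),o["contact_force"],o["width"])
f=arm.grab_frame("wrist");C=T@np.array(f["mount"]);print(C.round(3))
for n,z in dict(blade_centre=.013,handle_grip=.013,board=.004,mouth=.004,catch_mid=.004).items():
    for r in arm.spot_point("wrist",n)[:2]: print(n,round(r["confidence"],2),np.round(r["point"],1),hit(f,r["point"],z,C).round(4))
cv2.imwrite("pics/w1.png",f["color"][:,:,::-1])
E
```

```text
3.225 [[ 1.180e-01  9.930e-01  1.000e-04  4.728e-01]
 [ 9.930e-01 -1.180e-01 -1.000e-04 -3.441e-01]
 [-1.000e-04  1.000e-04 -1.000e+00  1.913e-01]
 [ 0.000e+00  0.000e+00  0.000e+00  1.000e+00]] [-0.34494222 -0.52294026 -0.42399878] 0.049868187355961636
[[ 0.993 -0.112 -0.039  0.482]
 [-0.118 -0.94  -0.32  -0.262]
 [-0.001  0.322 -0.947  0.334]
 [ 0.     0.     0.     1.   ]]
blade_centre 0.73 [ 43.7 253.9] [ 0.4845 -0.23    0.013 ]
handle_grip 0.86 [173.2 252.5] [ 0.4688 -0.3482  0.013 ]
board 0.78 [ 44.2 253.8] [ 0.4844 -0.2295  0.004 ]
```

View pics/w1.png

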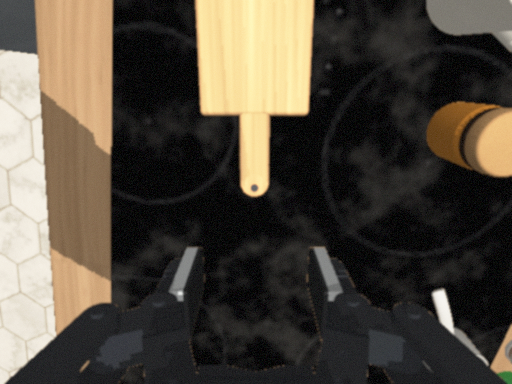

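The wrist picture shows the board straight ahead: shoulders at about (202,114) and (309,114), handle end at (255,196).

```bash
python3 - <<'E'
from h import *
o=arm.get_obs();T=toolT(o);f=arm.grab_frame("wrist");C=T@np.array(f["mount"])
g=cv2.cvtColor(f["color"],cv2.COLOR_RGB2HSV);m=((g[:,:,2]>120)&(g[:,:,0]<30)&(g[:,:,1]>40)).astype(int)
for r in (5,30,60,90,105,125,140,155,170,180):
    s=np.where(m[r,180:340])[0]+180
    a,b=hit(f,(r,s[0]-.5),.022,C),hit(f,(r,s[-1]+.5),.022,C);print(r,s[0],s[-1],((a+b)/2)[:2].round(4),(np.linalg.norm(b-a)*1e3).round(1))
c=np.where(m[:,255])[0];print(c[-1],hit(f,(c[-1]+.5,255),.022,C)); 
for u in(210,225,290,302):
    c=np.where(m[:150,u])[0][-1];print(u,c,hit(f,(c+.5,u),.022,C)[:2].round(4))
E
```

```text
5 196 314 [ 0.4885 -0.2011] 99.7
30 197 312 [ 0.4859 -0.22  ] 99.2
60 198 311 [ 0.4831 -0.2439] 100.0
90 199 309 [ 0.4797 -0.2689] 100.0
105 200 309 [ 0.4786 -0.282 ] 100.4
125 240 269 [ 0.4765 -0.2999] 27.9
140 240 269 [ 0.4749 -0.3138] 28.3
155 240 268 [ 0.4728 -0.328 ] 27.7
170 240 268 [ 0.471  -0.3427] 28.1
180 240 268 [ 0.4698 -0.3528] 28.4
196 [ 0.46884026 -0.36988716  0.022     ]
210 114 [ 0.4369 -0.2857]
225 114 [ 0.4507 -0.2873]
290 115 [ 0.51   -0.2951]
302 115 [ 0.521  -0.2963]
```

Emit:
carry_out([
  [-0.0017, -0.0018, 0, 0.004],
  [0, 0, 0.04, 0],
  [0, 0, 0.04, 0],
  [0, 0, 0.04, 0],
  [0, 0, 0.03, 0],
  [0, 0, 0.02, 0],
  [0, 0, 0.01, 0],
  [0, 0, 0.004, 0],
  [0, 0, 0, 0],
])

```text
time_s: 4.7
position: [0.4712, -0.346, 0.0081]
orientation: [2.349, 2.085, -0.0]
contact_force: [0.0, -0.3, 0.3]
width: 0.0503
finger_force: 0.0
```

Emit:
carry_out([
  [0, 0, 0, 0],
  [0, 0, 0, 0],
  [0, 0, 0, 0],
  [0, 0, 0, 0],
], jaw=0.02, force=80)

```text
time_s: 5.2
position: [0.4714, -0.3462, 0.0086]
orientation: [2.348, 2.084, -0.0]
contact_force: [0.9, 0.8, 6.3]
width: 0.0257
finger_force: 80.4
```

Emit:
carry_out([
  [0, 0, -0.0015, 0],
  [0, 0, -0.0015, 0],
  [0, 0, 0, 0],
  [0, 0, 0, 0],
])

```text
time_s: 5.7
position: [0.4707, -0.3455, 0.0101]
orientation: [-2.349, -2.085, 0.0]
contact_force: [-1.2, 0.6, -2.1]
width: 0.026
finger_force: 79.4
```

```bash
python3 - <<'E'
from h import *
o=arm.get_obs();print(o["contact_force"],o["ft_torque"],o["width"],o["position"])
f=arm.grab_frame("side");cv2.imwrite("pics/s2.png",cv2.resize(f["color"][180:310,170:330,::-1],None,fx=4,fy=4,interpolation=2))
E
```

```text
[-1.19047169  0.56876045 -2.11590639] [-0.19959936  0.03166236 -0.0441575 ] 0.026008197227612505 [ 0.47071452 -0.34548632  0.01011921]
```

View pics/s2.png

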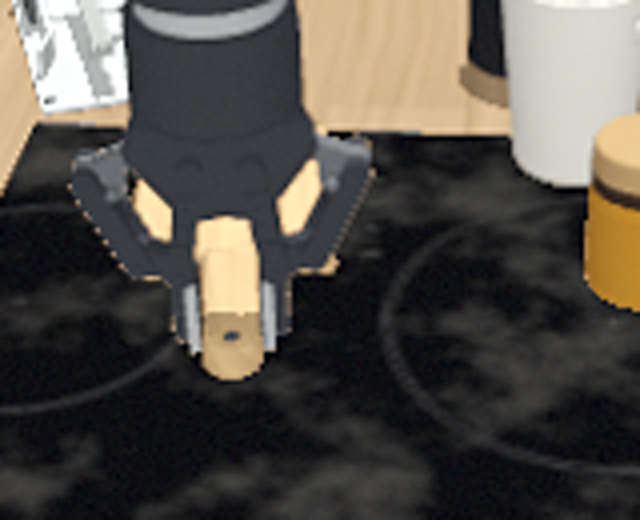

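The board is gripped centrally and airborne, with about 2 N of weight on the wrist. I'll refine the keeper pose from the top camera next.

```bash
python3 - <<'E'
from h import *
f=arm.grab_frame("top");im=f["color"]
s=cv2.cvtColor(im,cv2.COLOR_RGB2HSV)[:,:,1].astype(float)
M=np.array([.4515,-.0373]);
yaw=.119
K=np.array([[f["fx"],0,f["cx"]],[0,f["fy"],f["cy"]],[0,0,1]])
W=np.linalg.inv(np.array(f["cam_to_world"]))
def proj(p): return cv2.projectPoints(np.array([p],float),cv2.Rodrigues(W[:3,:3])[0],W[:3,3],K,np.array([f["k1"],0,0,0,0.]))[0][0,0]
ex=np.array([np.cos(yaw),np.sin(yaw)]);ey=np.array([-ex[1],ex[0]])
# rectified view of plate plane, 0.5 mm/px: cols = keeper x -90..90, rows = y 190..-70
xs=np.arange(-90,90,.4);ys=np.arange(190,-70,-.4);X,Y=np.meshgrid(xs,ys)
P=np.zeros(X.shape+(3,));P[...,:2]=M+(X[...,None]*ex+Y[...,None]*ey)/1e3;P[...,2]=.004
q=cv2.projectPoints(P.reshape(-1,3),cv2.Rodrigues(W[:3,:3])[0],W[:3,3],K,np.array([f["k1"],0,0,0,0.]))[0].reshape(X.shape+(2,)).astype(np.float32)
r=cv2.remap(im,q,None,cv2.INTER_CUBIC);sr=cv2.remap(s.astype(np.float32),q,None,cv2.INTER_LINEAR)
def edge(v):  # first crossing of sat<50 from outside
    i=np.where(v<50)[0][0];return i
for y in(-40,-30,-20,-10,120,135,145,160):
    row=sr[int((190-y)/.4)];print("y",y,"left",round(xs[edge(row)],1),"right",round(xs[::-1][edge(row[::-1])],1))
for x in(-60,-30,0,30,60):
    col=sr[:,int((x+90)/.4)];print("x",x,"near",round(ys[::-1][edge(col[::-1])],1),"far",round(ys[edge(col)],1))
cv2.imwrite("pics/k.png",cv2.resize(r[:,:,::-1],None,fx=.9,fy=.9))
E
```

```text
y -40 left -69.6 right 70.8
y -30 left -68.8 right 70.0
y -20 left -69.2 right 70.8
y -10 left -68.8 right 70.0
y 120 left -90.0 right 72.0
y 135 left -90.0 right 71.6
y 145 left -90.0 right 72.0
y 160 left -90.0 right 72.4
x -60 near -69.6 far 190.0
x -30 near -49.2 far 174.4
x 0 near -48.8 far 174.4
x 30 near -50.0 far 173.6
x 60 near -50.4 far 171.2
```

View pics/k.png

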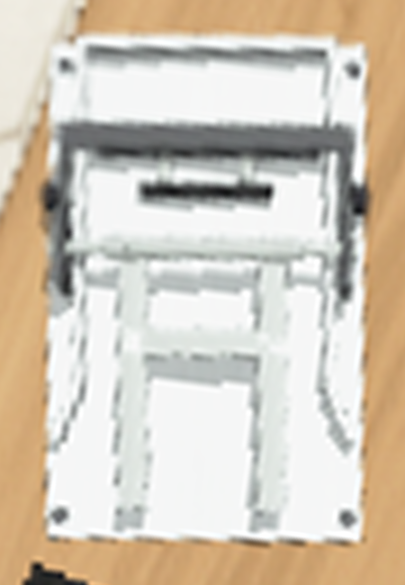

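The rectified view shows the keeper plate with its front edge at row 540. The toes' slopes end near row 520, centred about 1 mm right of my first estimate. The refined keeper origin is (0.452,-0.038) with yaw 0.111.

Emit:
carry_out([
  [0, 0, -0.001, -0.06],
  [0, 0, -0.001, -0.06],
  [0, 0, 0, -0.06],
  [0, 0, 0, -0.053],
  [0.018, 0.0039, 0, 0],
  [0.018, 0.0039, 0, 0],
  [0.018, 0.0039, 0, 0],
  [0.018, 0.0039, 0, 0],
  [0, 0, 0, 0],
  [0, 0, 0, 0],
])

```text
time_s: 7.05
position: [0.4783, -0.2724, 0.0125]
orientation: [2.091, 2.344, -0.0]
contact_force: [-0.6, -0.5, -1.9]
width: 0.0262
finger_force: 79.3
```

```bash
python3 - <<'E'
from h import *
o=arm.get_obs();T=toolT(o);print(o["position"],np.arctan2(T[1,0],T[0,0])-np.pi/2,o["contact_force"],o["ft_torque"])
f=arm.grab_frame("top");im=f["color"]
cv2.imwrite("pics/t3.png",cv2.resize(im[180:280,130:330,::-1],None,fx=4,fy=4,interpolation=2))
E
```

```text
[ 0.47834544 -0.27237646  0.01249685] 0.11419058051985354 [-0.56650392 -0.47500735 -1.8866332 ] [-0.14800761 -0.01918494  0.04080503]
```

View pics/t3.png

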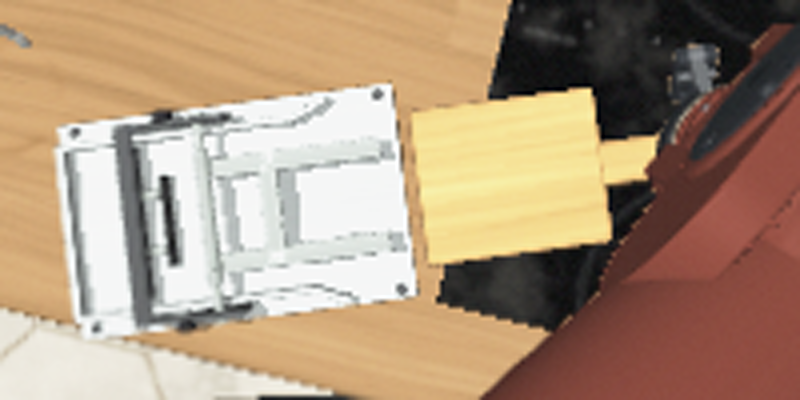

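The board sits square in front of the plate: its front-edge corners are at (411,113) and (428,264), and the plate's are at (390,85) and (416,297).

```bash
python3 - <<'E'
from h import *
f=arm.grab_frame("top")
P=lambda u,v,z:hit(f,((v+.5)/4-.5+180,(u+.5)/4-.5+130),z)[:2]
b=[P(u,v,.026) for u,v in[(411,113),(428,264),(594,88),(611,239)]]
k=[P(u,v,.004) for u,v in[(391,85),(416,297)]]
print(np.array(f["cam_to_world"])[:3,3])
for yaw in(.107,.113):
    ex=np.array([np.cos(yaw),np.sin(yaw)]);ey=np.array([-ex[1],ex[0]]);c=(k[0]+k[1])/2+.05*ey
    print(c,[((p-c)@ex*1e3,(p-c)@ey*1e3) for p in b])
a=b[0]-b[2]+b[1]-b[3];print("board yaw",np.arctan2(-a[0],a[1]),"kyaw from front",np.arctan2(*(k[0]-k[1])[::-1]))
E
```

```text
[ 0.50315507 -0.12425217  0.97672101]
[ 0.45131778 -0.03623406] [(np.float64(49.462440907426455), np.float64(-61.93182566705895)), (np.float64(-47.24733367207756), np.float64(-60.69237118080742)), (np.float64(50.35231221595329), np.float64(-180.5661571164232)), (np.float64(-46.775457507302896), np.float64(-178.66093220658172))]
[ 0.4510196  -0.03626699] [(np.float64(49.38996006170371), np.float64(-62.22838375964116)), (np.float64(-47.310637064782966), np.float64(-60.40869641757203)), (np.float64(49.56801363472711), np.float64(-180.8659189932614)), (np.float64(-47.546576513047874), np.float64(-178.3779652556193))]
board yaw 0.1127553499177095 kyaw from front 0.10005538213835106
```

Emit:
carry_out([
  [0.009, -0.001, 0, 0.002],
  [0.009, 0, 0, 0],
  [0, 0, 0.0015, 0],
  [0, 0, 0.001, 0],
  [0, 0, 0.0005, 0],
  [0, 0, 0, 0],
])

```text
time_s: 7.9
position: [0.4751, -0.2546, 0.0093]
orientation: [2.094, 2.342, -0.0]
contact_force: [0.0, -0.2, -0.7]
width: 0.0258
finger_force: 79.4
```

Emit:
carry_out([
  [0.006, 0, 0, 0],
  [0.006, 0, 0, 0],
  [0.006, 0, 0, 0],
  [0.006, 0, 0, 0],
  [0, 0, 0, 0],
])

```text
time_s: 8.52
position: [0.4724, -0.2299, 0.0093]
orientation: [-2.093, -2.343, -0.001]
contact_force: [0.6, -0.3, -2.2]
width: 0.0258
finger_force: 79.3
```

Emit:
carry_out([
  [0.005, 0, 0, 0],
  [0.005, 0, 0, 0],
  [0.005, 0, 0, 0],
  [0.005, 0, 0, 0],
  [0, 0, 0, 0],
])

```text
time_s: 9.15
position: [0.47, -0.2099, 0.0091]
orientation: [-2.092, -2.342, -0.001]
contact_force: [0.1, 1.1, -1.9]
width: 0.0256
finger_force: 79.3
```

Emit:
carry_out([
  [0.004, 0, 0, 0],
  [0.004, 0, 0, 0],
  [0.004, 0, 0, 0],
  [0, 0, 0, 0],
])

```text
time_s: 9.65
position: [0.4688, -0.1982, 0.0092]
orientation: [-2.093, -2.342, -0.001]
contact_force: [0.8, 1.0, -2.0]
width: 0.0261
finger_force: 79.3
```

Emit:
carry_out([
  [0.004, 0, 0, 0],
  [0.004, 0, 0, 0],
  [0.004, 0, 0, 0],
  [0, 0, 0, 0],
])

```text
time_s: 10.15
position: [0.4674, -0.1863, 0.0092]
orientation: [-2.093, -2.342, -0.001]
contact_force: [-0.3, 1.2, -2.5]
width: 0.0258
finger_force: 79.3
```

```bash
python3 - <<'E'
from h import *
o=arm.get_obs();T=toolT(o);print(o["position"],T[:3,:3].T@o["contact_force"],o["ft_torque"])
f=arm.grab_frame("side");cv2.imwrite("pics/s4.png",cv2.resize(f["color"][140:250,150:300,::-1],None,fx=5,fy=5,interpolation=2))
E
```

```text
[ 0.46740971 -0.18634321  0.0091886 ] [ 1.23110537 -0.14978855  2.53082819] [ 0.02918063 -0.11055875 -0.0874561 ]
```

View pics/s4.png

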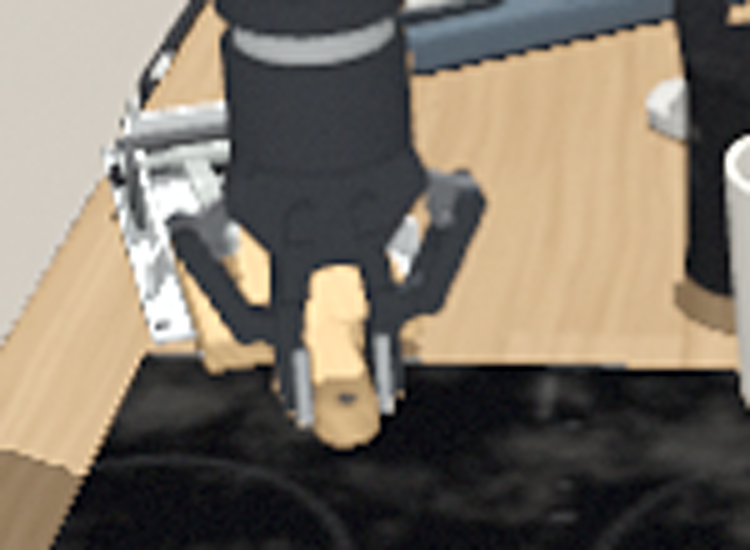

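The board is under the toes and straight. Forces are low, with about 1 N axial.

Emit:
carry_out([
  [0.005, 0, 0, 0],
  [0.005, 0, 0, 0],
  [0.005, 0, 0, 0],
  [0.005, 0, 0, 0],
  [0.005, 0, 0, 0],
  [0, 0, 0, 0],
])

```text
time_s: 10.95
position: [0.4646, -0.1614, 0.0092]
orientation: [-2.093, -2.342, -0.001]
contact_force: [-0.4, 1.0, -2.9]
width: 0.0259
finger_force: 79.2
```

Emit:
carry_out([
  [0.005, 0, 0, 0],
  [0.005, 0, 0, 0],
  [0.005, 0, 0, 0],
  [0.005, 0, 0, 0],
  [0.005, 0, 0, 0],
  [0, 0, 0, 0],
])

```text
time_s: 11.7
position: [0.4618, -0.1366, 0.0092]
orientation: [-2.093, -2.343, -0.001]
contact_force: [-0.1, 0.8, -2.4]
width: 0.0259
finger_force: 79.2
```

Emit:
carry_out([
  [0.003, 0, 0, 0],
  [0.003, 0, 0, 0],
  [0.003, 0, 0, 0],
  [0.003, 0, 0, 0],
  [0, 0, 0, 0],
])

```text
time_s: 12.32
position: [0.4605, -0.1249, 0.0092]
orientation: [-2.093, -2.342, -0.0]
contact_force: [-0.1, 0.5, -3.1]
width: 0.0259
finger_force: 79.2
```

Emit:
carry_out([
  [0.002, 0, 0, 0],
  [0.002, 0, 0, 0],
  [0, 0, 0, 0],
])

```text
time_s: 12.7
position: [0.4601, -0.1211, 0.0093]
orientation: [-2.093, -2.342, -0.0]
contact_force: [-0.1, 0.4, -2.6]
width: 0.026
finger_force: 79.2
```

Emit:
carry_out([
  [0.002, 0, 0, 0],
  [0.002, 0, 0, 0],
  [0, 0, 0, 0],
])

```text
time_s: 13.08
position: [0.4597, -0.1171, 0.0093]
orientation: [-2.093, -2.342, -0.0]
contact_force: [-0.1, 0.4, -2.1]
width: 0.0262
finger_force: 79.2
```

Emit:
carry_out([
  [0.002, 0, 0, 0],
  [0.002, 0, 0, 0],
  [0, 0, 0, 0],
])

```text
time_s: 13.45
position: [0.4592, -0.1132, 0.0093]
orientation: [-2.093, -2.342, -0.0]
contact_force: [0.2, -0.0, -2.6]
width: 0.0256
finger_force: 79.2
```

Emit:
carry_out([
  [0.002, 0, 0, 0],
  [0.002, 0, 0, 0],
  [0, 0, 0, 0],
])

```text
time_s: 13.82
position: [0.4589, -0.1095, 0.0094]
orientation: [2.093, 2.342, -0.001]
contact_force: [-0.9, -3.4, -3.4]
width: 0.0262
finger_force: 79.2
```

Emit:
carry_out([
  [0.002, 0, 0, 0],
  [0.002, 0, 0, 0],
  [0, 0, 0, 0],
])

```text
time_s: 14.2
position: [0.4585, -0.1056, 0.0095]
orientation: [2.093, 2.342, -0.001]
contact_force: [-0.6, -3.4, -1.9]
width: 0.0262
finger_force: 79.3
```

Emit:
carry_out([
  [0.001, 0, 0, 0],
  [0, 0, 0, 0],
])

```text
time_s: 14.45
position: [0.4585, -0.1049, 0.0096]
orientation: [2.093, 2.341, -0.001]
contact_force: [-0.7, -5.7, -2.8]
width: 0.026
finger_force: 79.3
```

Emit:
carry_out([
  [0.001, 0, 0, 0],
  [0, 0, 0, 0],
])

```text
time_s: 14.7
position: [0.4584, -0.104, 0.0096]
orientation: [2.093, 2.341, -0.001]
contact_force: [-1.2, -6.3, -1.8]
width: 0.0257
finger_force: 79.3
```

```bash
python3 - <<'E'
from h import *
o=arm.get_obs();T=toolT(o);print(o["position"],T[:3,:3].T@o["contact_force"],o["ft_torque"])
f=arm.grab_frame("top");im=f["color"]
cv2.imwrite("pics/t5.png",cv2.resize(im[185:275,130:280,::-1],None,fx=5,fy=5,interpolation=2))
E
```

```text
[ 0.45835577 -0.10404277  0.00957142] [-6.1039342  -1.88428021  1.81214589] [-1.56323957  0.11030043  0.06909109]
```

View pics/t5.png

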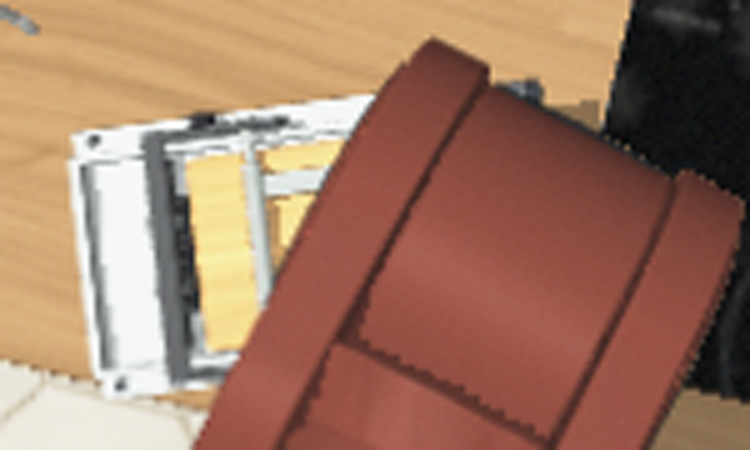

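The top view shows the blade under the cross-bar and against the stop. Axial force is about 6 N and rising as the spring should. I'll press one more millimetre, then test by easing back.

Emit:
carry_out([
  [0.0005, 0, 0, 0],
  [0.0005, 0, 0, 0],
  [0, 0, 0, 0],
  [0, 0, 0, 0],
])

```text
time_s: 15.25
position: [0.4584, -0.1036, 0.0098]
orientation: [2.093, 2.34, -0.002]
contact_force: [-0.8, -9.4, -1.2]
width: 0.0259
finger_force: 79.3
```

Emit:
carry_out([
  [-0.001, 0, 0, 0],
  [0, 0, 0, 0],
  [-0.001, 0, 0, 0],
  [0, 0, 0, 0],
])

```text
time_s: 15.75
position: [0.4585, -0.105, 0.0096]
orientation: [2.093, 2.341, -0.001]
contact_force: [0.3, -5.9, -1.3]
width: 0.0263
finger_force: 79.3
```

Emit:
carry_out([
  [-0.001, 0, 0, 0],
  [0, 0, 0, 0],
])

```text
time_s: 16.0
position: [0.4585, -0.1056, 0.0094]
orientation: [2.093, 2.342, -0.0]
contact_force: [0.0, -4.6, -1.3]
width: 0.0261
finger_force: 79.3
```

Emit:
carry_out([
  [-0.001, 0, 0, 0],
  [0, 0, 0, 0],
])

```text
time_s: 16.25
position: [0.4584, -0.1057, 0.0092]
orientation: [-2.093, -2.342, -0.002]
contact_force: [0.4, 2.9, -0.1]
width: 0.0257
finger_force: 79.6
```

Emit:
carry_out([
  [-0.001, 0, 0, 0],
  [0, 0, 0, 0],
])

```text
time_s: 16.5
position: [0.4583, -0.1058, 0.009]
orientation: [-2.091, -2.341, -0.004]
contact_force: [-0.6, 8.9, 2.3]
width: 0.0258
finger_force: 79.8
```

The position is held and the force has reversed, so the catch has dropped. I'll neutralise the force and release.

Emit:
carry_out([
  [0.0013, 0, 0, 0],
  [0, 0, 0, 0],
  [0, 0, 0, 0],
])

```text
time_s: 16.88
position: [0.4583, -0.1058, 0.0091]
orientation: [-2.093, -2.342, -0.001]
contact_force: [-1.2, 2.8, -2.0]
width: 0.026
finger_force: 79.4
```

Emit:
carry_out([
  [0, 0, 0, 0],
  [0, 0, 0, 0],
  [0, 0, 0, 0],
], jaw=0.044)

```text
time_s: 17.25
position: [0.4586, -0.1064, 0.0095]
orientation: [2.093, 2.342, -0.0]
contact_force: [0.3, -0.1, -0.8]
width: 0.044
finger_force: 0.0
```

Emit:
carry_out([
  [-0.004, 0, 0, 0],
  [-0.004, 0, 0, 0],
  [0, 0, -0.01, 0],
  [0, 0, -0.02, 0],
  [0, 0, -0.03, 0],
  [-0.03, 0, -0.03, 0],
  [-0.04, 0, -0.03, 0],
  [-0.04, 0, -0.03, 0],
  [-0.04, 0, 0, 0],
  [0, 0, 0, 0],
])

```text
time_s: 18.5
position: [0.4761, -0.2656, 0.1601]
orientation: [2.096, 2.339, -0.001]
contact_force: [0.6, 1.2, -0.1]
width: 0.044
finger_force: 0.0
```

```bash
python3 - <<'E'
from h import *
o=arm.get_obs();print(o["time_s"],o["position"],o["contact_force"])
a=arm.grab_frame("wrist")["color"];b=cv2.resize(arm.grab_frame("side")["color"][140:260,150:310],(512,384),interpolation=2)
cv2.imwrite("pics/f.png",cv2.resize(np.hstack([a,b]),(800,300))[:,:,::-1])
E
```

```text
18.5 [ 0.47611462 -0.26561245  0.16010127] [ 0.62034889  1.15814569 -0.08509757]
```

View pics/f.png

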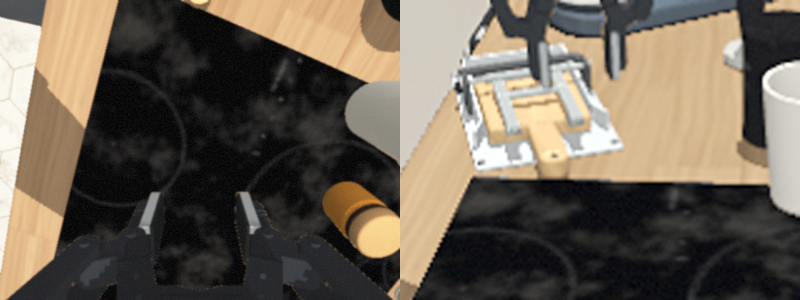

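The side view shows the board seated in the keeper with the toes down behind the shoulders and the gripper clear. The jar and mug are untouched, so I'm handing in.

```bash
python3 -c "
from workcell import arm
print(arm.hand_in())"
```

```text
the job is handed in; nothing more can be done
None
```

The board is shut in the keeper behind the fallen catch, pressed home at no more than about 9.5 N in the readings; the gripper is clear, the jar and mug were left alone, and the job was handed in at about 18.5 s.

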